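# Show the spare wall tile to the inspection camera

### The job

Before the spare wall tile is set, it has to be checked on camera for hairline cracks: take the one whole tile by its top edge, slide it straight up out of the slotted rack, and hold it up in the air in front of the camera on the little tripod, upright and square on, glazed white side to the lens, the middle of the tile level with and centred on the lens and about 15 cm away from it. Finish while still holding it there, quite still; leave the two cut pieces in their slots and do not shift the camera or knock over or push about the other things on the ledge.

Things in the scene. Friction and masses are not known exactly. Their poses are not given: they have to be found in the camera images.
- tile: the one whole wall tile, a plain rectangle 100 mm wide, 150 mm tall and 8 mm thick, about 0.2 to 0.35 kg, standing on a short edge in one of the rack's three slots (any of them). Origin: centre of its lower edge. x: out of the glazed white face (the other face is ribbed red clay), y: along its width, z: up its height. In the rack its glazed face looks to the rack's +x
- tile_face (a point): centre of the tile's glazed face: 4 mm along the tile's x and 75 mm up from its origin; axes as the tile
- tile_top (a point): middle of the tile's top edge, 150 mm up from its origin (158 mm above the ledge while it stands in the rack); axes as the tile
- rack: grey plastic slotted tile rack, fixed, 180 (x) by 128 mm (y), sides 72 mm high, floor 8 mm up. Origin: centre of its underside. Three slots along y at x = -50, 0, +50 mm, formed by ribs at both sides only (ribs reach in to 44 mm from the middle); slots 12 mm wide, 108 mm long: a tile has 2 mm play before and behind, 4 mm at each side. 42 mm free between tiles. A tile leaves only upwards
- notched: cut piece in another slot of the rack: a tile 100 x 150 x 8 mm with a corner of 45 mm (width) by 60 mm (height) cut out at the top on its +y side. Origin: centre of its lower edge. Stays where it is
- short: cut piece in the remaining slot of the rack: a tile cut down to 100 x 95 x 8 mm. Origin: centre of its lower edge. Stays where it is
- camera: compact black camera on a small three-legged tripod, standing loose on the ledge (0.65 kg), 245 mm high, feet on a circle of 80 mm radius. Origin: on the ledge under the tripod's middle. The lens looks level along the camera's -x, roughly towards the robot; y along the camera's width (106 mm), z up
- lens (a point): centre of the lens's front glass, 200 mm above the ledge and 57 mm along -x from the tripod's middle; axes as the camera: the lens looks along -x, so the tile belongs about 150 mm along -x from this point
- cup: white ceramic toothbrush cup, 74 mm across, 100 mm high, with two toothbrushes sticking out to 180 mm. Origin: centre of its underside. Leave alone
- bottle: closed turquoise squeeze bottle, 66 mm across, 174 mm high. Origin: centre of its underside. Leave alone
- dish: steel soap dish 90 x 125 x 22 mm with a bar of soap in it, 32 mm high in all. Origin: centre of its underside. Leave alone
- brush: toilet brush in its white plastic holder, 112 mm across, 360 mm high with the handle. Origin: centre of its underside. Leave alone

How it is judged:
On the way:
1. the whole tile has been slid straight up: its lower edge is clear above the rack's sides, the tile still upright over its rack (z of tile in the frame of rack above 0.074 m and y of tile in the frame of rack between -0.03 and 0.03 m and x of tile in the frame of rack between -0.08 and 0.08 m and angle between tile's own z axis and vertical below 0.2 rad), for 0.05 s.
At the end, for the whole second after the job is handed in: Tile held still in the air, clear of rack and camera: centre of its glaze 120-180 mm before the lens, within 20 mm of the lens axis sideways and in height, glaze to the lens, square within 0.15 rad, upright within 0.13 rad; cut pieces still in their slots, camera not shifted (x of tile_face in the frame of lens between -0.18 and -0.12 m and y of tile_face in the frame of lens between -0.02 and 0.02 m and z of tile_face in the frame of lens between -0.02 and 0.02 m and x of lens in the frame of tile_face above 0.1 m and angle between the x axis of tile and the x axis of camera, either way round below 0.15 rad and angle between tile's own z axis and vertical below 0.13 rad and contact force between tile and the fingers above 1 N and contact force between tile and rack below 0.1 N and contact force between tile and camera below 0.1 N and height (world z) of tile above 0.09 m and linear speed of tile below 0.02 m/s and angular speed of tile below 0.1 rad/s and z of each of notched, short in the frame of rack below 0.015 m and distance of camera from where it was at the start of the episode below 0.012 m); the arm keeps its last pose, push and grip.
It fails at once if a cut piece is pulled up or knocked in its slot (over 12 mm) (distance of any of notched, short from where it was at the start of the episode above 0.012 m).
It fails at once if the camera is shifted or knocked over (distance of camera from where it was at the start of the episode above 0.012 m or angle between camera's own z axis and vertical above 0.15 rad).
It fails at once if another thing on the ledge is knocked over or pushed about (over 25 mm) (distance of any of cup, bottle, dish, brush from where it was at the start of the episode above 0.025 m or angle between any of cup, bottle, brush's own z axis and vertical above 0.3 rad).
It also fails if it takes over 42 s, if anything falls off the work surface, if the arm or the gripper's body presses on something with over 40 N, if the wrist force passes 120 N, or if a joint passes its speed limit or range.

### The arm

A 7-joint arm with a two-finger parallel gripper is mounted at the origin on the work surface. World frame = base frame: x ahead of the robot, y to its left, z up, the work surface at z = 0. Lengths are in m, angles in rad, forces in N, time in s.
With the tool pointing down it reaches from about 0.4 to 0.925 m from the base axis. Payload 4.1 kg.
Tool frame: the origin (TCP) lies at the very end of the fingers, on their centre line; the grasp point (between the pads) lies 19 mm behind it; z points along the fingers, y is the line along which they close (so a half turn about z gives the same grasp; the last joint's range is limited). The gripper opens to 85 mm and grips with 20 to 120 N. Pads are 22 mm wide; open, the fingers measure 114 mm over their backs; the gripper's body (76 mm by 85 mm) begins 54 mm behind the grasp point. The pads swing forward as they close: fully open they stand 13 mm farther back than shut.
Start: joints at [1.2, 0.398, 0.045, 1.537, -0.019, 1.207, -0.051], TCP at [0.175, -0.626, 0.231] pointing down, gripper open.
Joint ranges: [-2.82, 2.82], [-0.49, 2.23], [-1.37, 1.46], [0, 2.46], [-1.36, 4.5], [0.23, 2], [-2.94, 2.94]. Speed limits (rad/s): [2.57, 2.57, 3.14, 3.14, 3.14, 3.14, 3.14].

### API

Orientations are given as a unit quaternion [x, y, z, w].
In Python, from rig import get_state, optics, env gives the robot as it stands. The module is installed in compiled form; this text tells all that it offers.
- The arm moves only by the tool apply_moves, never from a script. Its argument "commands" is a list of rows, each a list of 5 numbers: the shift along the tool's x, y, z in a scale on which 1.0 is 60 cm, then the turn about the tool's z in a scale on which 1.0 is 360 degrees, then the opening, from 0 (shut) to 1 (fully open). A call has 1 to 12 rows; each row is the pose to reach, as a shift and turn from the pose commanded when the call began, along the tool's axes at that moment; what a row does not reach only later rows make up. A row lasts 1/12 s, in which the tool goes at most 41.7 mm and 7.16 degrees, less where a joint would pass 70% of its speed; a pose out of reach is approached as far as the arm can. Shift and turn numbers lie between -1 and 1, and a call with a number outside is refused. A call with a gripper value outside its range is refused whole. The fingers move at their own pace and stop on an object; "grip_force" is the grip in N (left out, the last holds). Time passes only in rows, so rows that repeat a pose let the fingers close. It gives the time, the measured TCP pose, the force, the opening and the grip force at its end, in the units of the state.
- get_state(): the state, without advancing time (a new reading comes with each control period).
- optics.snapshot(name): name is "scene" or "top"; returns a dict with "img" (420x560x3 uint8, red, green, blue), "fx", "fy", "cx", "cy" (pixels), "pose" (4x4, takes a point from camera to world coordinates). Camera axes: x right, y down, z forward; pixel columns grow to the right and rows downward; lengths in m; the calibration is good to about 2 mm. A picture is of the moment at which its call begins. There is no depth.
- env.hand_in(): hands the job in; it is judged then, once.
The state is a dict: "clock": time; "q": joint angles; "joint_vel": joint speeds; "joint_torque": joint torques, N m; "tool_pos": TCP position; "tool_rot": TCP orientation; "force": force on the tool from outside, world axes, zero at the start; "ft_torque": the same for the moment, N m; "gripper_width": finger opening in m; "grip_force": force on a finger pad.
Only numpy, scipy, OpenCV 4.12 (cv2) and the standard library are available. Lean on these libraries where they do the work, as an engineer would, in place of code of your own. Each camera call takes 0.05 s, during which the arm holds its last target. There are 200 camera calls.

## Working session

There is one attempt and no reset: what is moved stays moved. The work goes in short steps, Python scripts to look and compute and a tool call to move; the robot and the scene stay as the last step left them, time stands still between calls to the robot, and variables do not carry over. Pictures are saved under pics/ and viewed, at most 10 in all, crops included, and the job is handed in when it is done.

Besides the shell and the picture viewer there is one more tool, called as name(argument=value, ...), one argument or row to a line, values as JSON. apply_moves: Moves the arm, as the interface text tells. Its arguments: {"type":"object","properties":{"commands":{"type":"array","items":{"type":"array","items":{"type":"number"}}},"grip_force":{"type":"number"}},"required":["commands"]}

```bash
mkdir -p pics
python3 - <<'E'
from rig import get_state, optics, env
import cv2,numpy as np
for n in("scene","top"):
    s=optics.snapshot(n); cv2.imwrite(f"pics/{n}0.png",s["img"][:,:,::-1]); print(n,s["fx"],s["fy"],s["cx"],s["cy"]);print(np.round(s["pose"],4))
    np.savez(f"{n}0.npz",**s)
s=get_state();print({k:np.round(v,3) for k,v in s.items()})
E
```

```text
scene 392.77669106021824 392.77669106021824 284.7928675056438 209.23632632835975
[[ 0.8165  0.4981 -0.292   0.8832]
 [ 0.5774 -0.7069  0.4086 -0.4923]
 [-0.0029 -0.5022 -0.8648  1.0569]
 [ 0.      0.      0.      1.    ]]
top 384.55022610165827 384.55022610165827 290.62975696838834 208.19446473321713
[[ 0.027  -0.9813  0.1906  0.3597]
 [-0.9993 -0.0312 -0.0189 -0.032 ]
 [ 0.0245 -0.1899 -0.9815  1.2354]
 [ 0.      0.      0.      1.    ]]
{'clock': np.float64(0.1), 'q': array([ 1.2  ,  0.398,  0.045,  1.536, -0.019,  1.207, -0.051]), 'joint_vel': array([ 0.001, -0.   , -0.001, -0.002,  0.001,  0.   , -0.001]), 'joint_torque': array([-1.7000e-01, -4.5469e+01,  1.1530e+00, -2.4053e+01, -4.3000e-02,
        1.0500e-01,  1.0000e-02]), 'tool_pos': array([ 0.174, -0.626,  0.231]), 'tool_rot': array([ 0.991,  0.135, -0.   ,  0.   ]), 'force': array([ 0.12 , -0.362,  0.551]), 'ft_torque': array([-0.014, -0.011, -0.021]), 'grip_force': np.float64(1.377), 'gripper_width': np.float64(0.085)}
```

View pics/scene0.png

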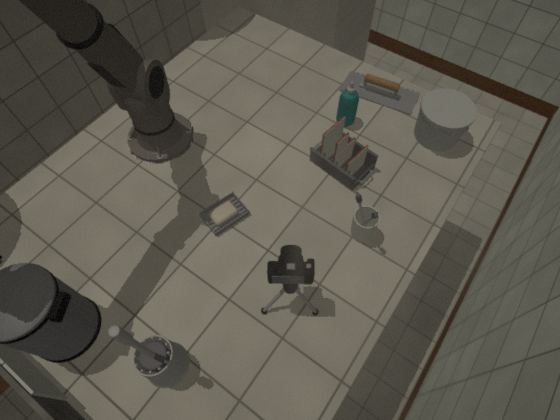

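View pics/top0.png

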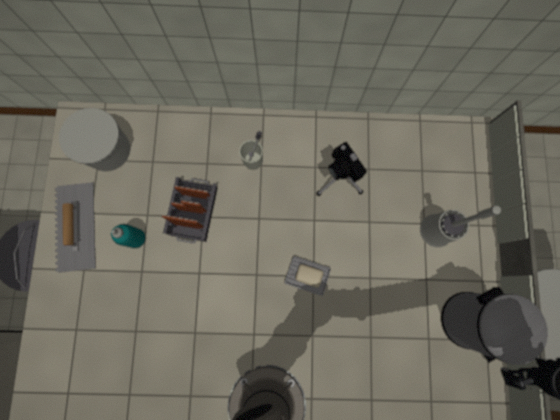

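The scene view shows the rack at about (343,158) and the tripod camera at (290,270). In the top view they are at (190,210) and (346,165). I'll enlarge both.

```bash
cat > h.py <<'E'
import numpy as np,cv2
def ld(n): return dict(np.load(n+".npz"))
def ray(s,u,v):
    d=s["pose"][:3,:3]@np.array([(u-s["cx"])/s["fx"],(v-s["cy"])/s["fy"],1]); return s["pose"][:3,3],d
def atz(s,u,v,z):
    o,d=ray(s,u,v); return o+d*(z-o[2])/d[2]
def proj(s,p):
    P=np.linalg.inv(s["pose"]); q=P[:3,:3]@np.asarray(p,float)+P[:3,3]; return s["fx"]*q[0]/q[2]+s["cx"],s["fy"]*q[1]/q[2]+s["cy"]
def crop(s,u0,v0,w,h,k):
    c=s["img"][v0:v0+h,u0:u0+w,::-1]; c=np.clip(c.astype(float)*1.8,0,255).astype(np.uint8)
    return cv2.resize(c,None,fx=k,fy=k,interpolation=cv2.INTER_CUBIC)
E
python3 - <<'E'
from h import *
t=ld("top0");s=ld("scene0")
# left: rack in scene & top ; right: camera
A=np.hstack([crop(s,300,110,80,80,5)[:300*2],crop(t,155,170,80,80,5)])
B=np.hstack([crop(s,250,235,80,80,5),crop(t,310,130,80,80,5)])
cv2.imwrite("pics/a.png",A);cv2.imwrite("pics/b.png",B)
E
```

```text
(no output)
```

View pics/a.png

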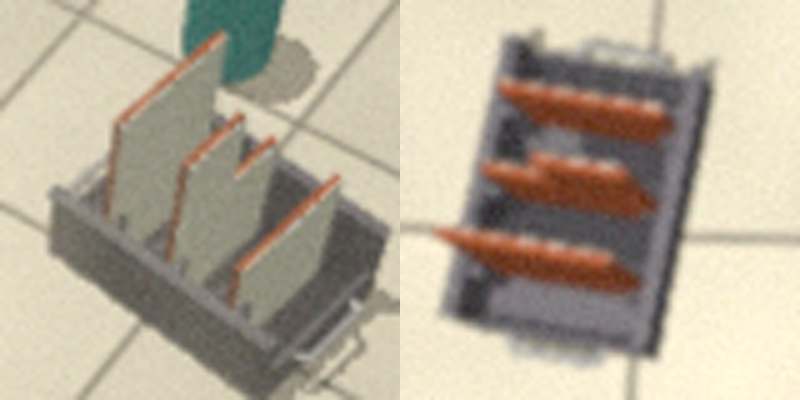

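View pics/b.png

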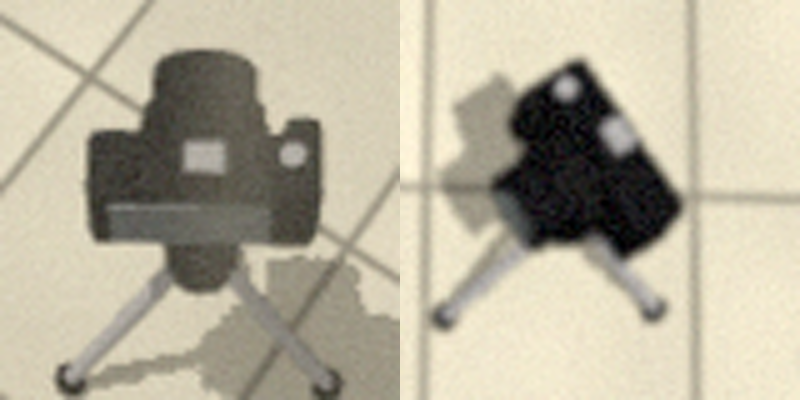

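The whole tile (the tallest) is in the slot nearest the robot. Its top edge in the scene image runs from (323,134) to (345,117). The lens points to the left and down in the top image, away from the scene camera. Next I'll triangulate.

Run:
```python
from h import *
t=ld("top0");s=ld("scene0")
T=lambda x,y,z,o: atz(t,o[0]+(x-400)/5-.4+0,o[1]+y/5-.4,z)
S=lambda x,y,z,o: atz(s,o[0]+x/5-.4,o[1]+y/5-.4,z)
r=(155,170);rs=(300,110);c=(310,130);cs=(250,235)
f=lambda n,p:print(n,np.round(p,3))
for p in[(508,38),(710,70),(655,355),(443,315)]: f("rack top",T(*p,.072,r))
for p in[(55,192),(388,232)]: f("rack scene",S(*p,.072,rs))
for p in[(437,232),(637,268)]: f("tile top T",T(*p,.158,r))
for p in[(115,122),(225,35)]: f("tile top S",S(*p,.158,rs))
for p in[(183,160),(242,117)]: f("notched S",S(*p,.158,rs))
for p in[(440,318),(652,310)]: f("foot T",T(*p,.003,c))
for p in[(68,378),(327,382)]: f("foot S",S(*p,.003,cs))
for p in[(567,88),(617,133)]: f("knob T(.245)",T(*p,.24,c))
for p in[(293,155),(205,157)]: f("knob S",S(*p,.24,cs))
for p in[(497,185),(530,245)]: f("lensfront T .2",T(*p,.2,c))
for p in[(155,65),(255,65),(205,50)]: f("lensfront S .2/.23",S(*p,.2,cs))
for p in[(580,60),(683,207),(625,257)]: f("body T .235",T(*p,.23,c))
for p in[(90,135),(320,122),(318,240),(95,240)]: f("body S",S(*p,.23,cs))
```

```text
rack top [0.672 0.304 0.072]
rack top [0.656 0.178 0.072]
rack top [0.478 0.199 0.072]
rack top [0.498 0.328 0.072]
rack scene [0.488 0.205 0.072]
rack scene [0.676 0.299 0.072]
tile top T [0.535 0.309 0.158]
tile top T [0.518 0.196 0.158]
tile top S [0.522 0.209 0.158]
tile top S [0.54  0.306 0.158]
notched S [0.57  0.207 0.158]
notched S [0.582 0.256 0.158]
foot T [ 0.652 -0.143  0.003]
foot T [ 0.662 -0.284  0.003]
foot S [ 0.662 -0.285  0.003]
foot S [ 0.777 -0.206  0.003]
knob T(.245) [ 0.727 -0.19   0.24 ]
knob T(.245) [ 0.702 -0.217  0.24 ]
knob S [ 0.733 -0.194  0.24 ]
knob S [ 0.702 -0.218  0.24 ]
lensfront T .2 [ 0.683 -0.156  0.2  ]
lensfront T .2 [ 0.649 -0.175  0.2  ]
lensfront S .2/.23 [ 0.647 -0.18   0.2  ]
lensfront S .2/.23 [ 0.686 -0.152  0.2  ]
lensfront S .2/.23 [ 0.662 -0.159  0.2  ]
body T .235 [ 0.747 -0.198  0.23 ]
body T .235 [ 0.665 -0.255  0.23 ]
body T .235 [ 0.635 -0.223  0.23 ]
body S [ 0.651 -0.236  0.23 ]
body S [ 0.733 -0.17   0.23 ]
body S [ 0.762 -0.218  0.23 ]
body S [ 0.682 -0.274  0.23 ]
```

```bash
cat > mv.py <<'E'
import sys,numpy as np
from rig import get_state
from scipy.spatial.transform import Rotation as R
def rows(*tg):  # targets x,y,z,yaw of tool y axis (deg)
    s=get_state();r=R.from_quat(s["tool_rot"]).as_matrix()
    yaw=np.degrees(np.arctan2(r[1,1],r[0,1]))
    print("t",s["clock"].round(2),"pos",s["tool_pos"].round(4),"yaw",yaw.round(2),"zaxis",r[:,2].round(3),"q",s["q"].round(2),"w",s["gripper_width"].round(4))
    for x,y,z,a in tg:
        d=r.T@(np.array([x,y,z])-s["tool_pos"])*100
        print(d.round(2),"turn",round(-((a-yaw+180)%360-180),2))
if __name__=="__main__":
    a=list(map(float,sys.argv[1:])); rows(*[a[i:i+4] for i in range(0,len(a),4)])
E
python3 mv.py .42 -.2 .30 -40
```

```text
Traceback (most recent call last):
  File "mv.py", line 12, in <module>
    a=list(map(float,sys.argv[1:])); rows(*[a[i:i+4] for i in range(0,len(a),4)])
                                     ~~~~^^^^^^^^^^^^^^^^^^^^^^^^^^^^^^^^^^^^^^^^
  File "mv.py", line 7, in rows
    print("t",s["clock"].round(2),"pos",s["tool_pos"].round(4),"yaw",yaw.round(2),"zaxis",r[:,2].round(3),"q",s["q"].round(2),"w",s["gripper_width"].round(4))
              ^^^^^^^^^^^^^^^^
AttributeError: 'float' object has no attribute 'round'
```

```bash
sed -i 's/s=get_state();/s={k:np.asarray(v) for k,v in get_state().items()};/' mv.py; python3 mv.py .42 -.2 .30 -40
```

```text
t 0.1 pos [ 0.1745 -0.6263  0.2314] yaw -74.43 zaxis [ 0.    -0.001 -1.   ] q [ 1.2   0.4   0.05  1.54 -0.02  1.21 -0.05] w 0.0855
[ 35.09 -34.47  -6.88] turn -34.43
```

Careful with the scale: shifts go in shares of 60 cm and turns go in shares of 360 degrees. That gives: 35 cm / 60 = 0.5833, -34.5 cm / 60 = -0.575, -34.5 degrees / 360 = -0.0958.

apply_moves(
  commands=[
    [0.05, -0.05, -0.1, -0.0083, 0.47],
    [0.1, -0.1, -0.1167, -0.0167, 0.47],
    [0.15, -0.15, -0.1167, -0.025, 0.47],
    [0.2, -0.2, -0.1167, -0.0333, 0.47],
    [0.25, -0.25, -0.1167, -0.0417, 0.47],
    [0.3, -0.3, -0.1167, -0.05, 0.47],
    [0.35, -0.35, -0.1167, -0.0583, 0.47],
    [0.4, -0.4, -0.1167, -0.0667, 0.47],
    [0.45, -0.45, -0.1167, -0.075, 0.47],
    [0.5, -0.5, -0.1167, -0.0833, 0.47],
    [0.55, -0.5417, -0.1167, -0.0917, 0.47],
    [0.5833, -0.575, -0.1167, -0.0958, 0.47],
  ],
)

```text
clock: 1.1
tool_pos: [0.4109, -0.2115, 0.3008]
tool_rot: [0.906, 0.424, -0.0, -0.0]
force: [0.5, -0.3, -2.9]
gripper_width: 0.04
grip_force: 0.0
```

```bash
python3 mv.py .529 .257 .28 -8.5
```

```text
t 1.1 pos [ 0.4109 -0.2115  0.3008] yaw -39.81 zaxis [-0.001  0.    -1.   ] q [ 0.73  0.02 -0.36  1.85  0.01  1.27 -0.32] w 0.04
[ 43.55 -20.92   2.07] turn -31.31
```

Scaled: 42 cm / 60 = 0.7, -20.9 cm / 60 = -0.3483, -31.3 degrees / 360 = -0.0869.

apply_moves(
  commands=[
    [0.0583, -0.03, 0, -0.0069, 0.47],
    [0.1167, -0.0583, 0, -0.0139, 0.47],
    [0.175, -0.0867, 0, -0.0222, 0.47],
    [0.2333, -0.1167, 0, -0.0306, 0.47],
    [0.2917, -0.145, 0, -0.0389, 0.47],
    [0.35, -0.175, 0, -0.0472, 0.47],
    [0.4083, -0.2033, 0, -0.0556, 0.47],
    [0.4667, -0.2333, 0.0167, -0.0611, 0.47],
    [0.525, -0.2617, 0.0333, -0.0694, 0.47],
    [0.5833, -0.29, 0.0333, -0.0778, 0.47],
    [0.6417, -0.3183, 0.0333, -0.0833, 0.47],
    [0.7, -0.3483, 0.0333, -0.0869, 0.47],
  ],
)

```text
clock: 2.1
tool_pos: [0.5199, 0.2437, 0.2802]
tool_rot: [0.758, 0.652, -0.001, -0.0]
force: [1.3, -0.4, -3.2]
gripper_width: 0.0401
grip_force: 0.0
```

apply_moves(
  commands=[
    [0, 0, 0, 0, 0.47],
    [0, 0, 0, 0, 0.47],
    [0, 0, 0, 0, 0.47],
    [0, 0, 0, 0, 0.47],
  ],
)

```text
clock: 2.43
tool_pos: [0.5201, 0.2407, 0.2807]
tool_rot: [0.759, 0.651, -0.001, 0.0]
force: [0.1, -0.4, -2.4]
gripper_width: 0.0399
grip_force: 0.0
```

```bash
python3 mv.py .529 .257 .20 -8.5
python3 - <<'E'
from h import *
from rig import optics
o=[]
for n,b in(("scene",(290,90,100,110)),("top",(145,150,100,110))):
    s=optics.snapshot(n);np.savez(n+"1.npz",**s);o.append(crop(s,*b,4))
cv2.imwrite("pics/c.png",np.hstack(o))
E
```

```text
t 2.43 pos [0.5201 0.2407 0.2807] yaw -8.75 zaxis [-0.001 -0.002 -1.   ] q [ 0.13  0.3  -0.79  1.64  0.22  1.29 -0.86] w 0.0399
[1.76 0.64 8.07] turn -0.25
```

View pics/c.png

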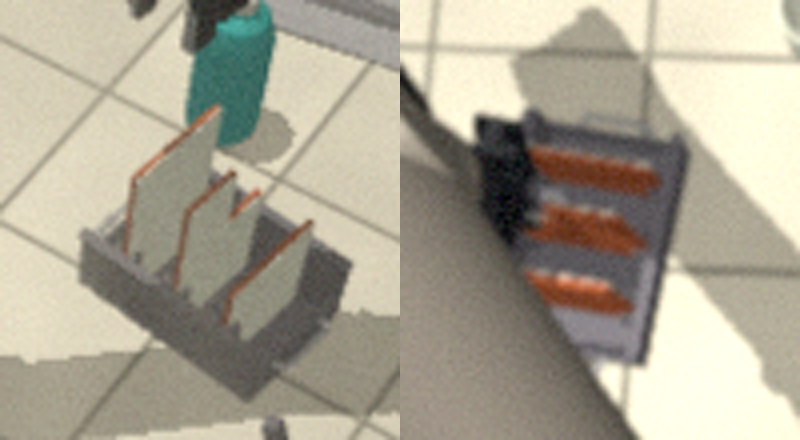

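The scene view shows the open fingers still to the upper right of the rack, above and clear of everything. The tile's top edge runs from (133,178) to (218,108) in the crop. I'll refine its centre line from the red top strip.

Run:
```python
from h import *
for n in("scene0","scene1"):
    s=ld(n);I=s["img"].astype(float);red=np.clip(I[:,:,0]-I[:,:,2]-18,0,None)
    P=[]
    for u in range(326,343):
        v0=int(134.4-(u-323)*17.4/22); vs=np.arange(v0-5,v0+6); w=red[vs,u]
        P.append(atz(s,u,(w*vs).sum()/w.sum(),.158)[:2])
    P=np.array(P);k=np.polyfit(P[:,1],P[:,0],1);r=P[:,0]-np.polyval(k,P[:,1])
    print(n,"x at y=.257",np.polyval(k,.257).round(4),"yaw",-np.degrees(np.arctan(k[0])).round(2),"rms",r.std().round(4),"w",red[120:135,335].round())
    # same for notched's top
# predicted corners
s=ld("scene0")
for yaw,x,y in((-8.5,.529,.257),):
    a=np.radians(yaw);ex=np.array([np.cos(a),np.sin(a),0]);ey=np.array([-np.sin(a),np.cos(a),0])
    c=np.array([x,y,.158])
    for dx in(-.004,.004):
        for dy in(-.05,.05): u,v=proj(s,c+dx*ex+dy*ey);print(dx,dy,"crop a px",round((u-300+.4)*5),round((v-110+.4)*5))
```

```text
scene0 x at y=.257 0.5301 yaw -8.73 rms 0.0004 w [ 0.  0.  3. 19. 24. 13.  0.  0.  0.  0.  0.  0.  0.  0.  0.]
scene1 x at y=.257 0.53 yaw -8.5 rms 0.0005 w [ 0.  0.  0.  8. 14.  4.  0.  0.  0.  0.  0.  0.  0.  0.  0.]
-0.004 -0.05 crop a px 108 119
-0.004 0.05 crop a px 215 29
0.004 -0.05 crop a px 118 126
0.004 0.05 crop a px 225 36
```

```bash
python3 mv.py .531 .257 .20 -8.6 .531 .257 .120 -8.6
```

```text
t 2.53 pos [0.5203 0.2407 0.2811] yaw -8.78 zaxis [ 0.    -0.001 -1.   ] q [ 0.13  0.3  -0.79  1.64  0.22  1.29 -0.86] w 0.0399
[1.79 0.81 8.11] turn -0.18
[ 1.8   0.81 16.11] turn -0.18
```

Scaled: 8 cm / 60 = 0.1333, 1.8 cm / 60 = 0.03, -0.2 degrees / 360 = -0.0006.

apply_moves(
  commands=[
    [0.0167, 0.0067, 0.0167, 0, 0.47],
    [0.03, 0.0133, 0.05, -0.0006, 0.47],
    [0.03, 0.0133, 0.0917, -0.0006, 0.47],
    [0.03, 0.0133, 0.1333, -0.0006, 0.47],
    [0.03, 0.0133, 0.1333, -0.0006, 0.47],
    [0.03, 0.0133, 0.1333, -0.0006, 0.47],
    [0.03, 0.0133, 0.1333, -0.0006, 0.47],
    [0.03, 0.0133, 0.1333, -0.0006, 0.47],
  ],
)

```text
clock: 3.2
tool_pos: [0.5318, 0.2595, 0.2034]
tool_rot: [0.757, 0.653, 0.002, 0.001]
force: [-0.0, 0.6, -2.5]
gripper_width: 0.0406
grip_force: 0.0
```

```bash
python3 mv.py .531 .257 .120 -8.6
python3 - <<'E'
from h import *
from rig import optics
o=[]
for n,b in(("scene",(290,90,100,110)),("top",(145,150,100,110))):
    s=optics.snapshot(n);np.savez(n+"2.npz",**s);o.append(crop(s,*b,4))
cv2.imwrite("pics/d.png",np.hstack(o))
E
```

```text
t 3.2 pos [0.5318 0.2595 0.2034] yaw -8.47 zaxis [ 0.003  0.001 -1.   ] q [ 0.07  0.4  -0.77  1.7   0.3   1.16 -0.93] w 0.0406
[-0.28 -0.07  8.34] turn 0.13
```

View pics/d.png

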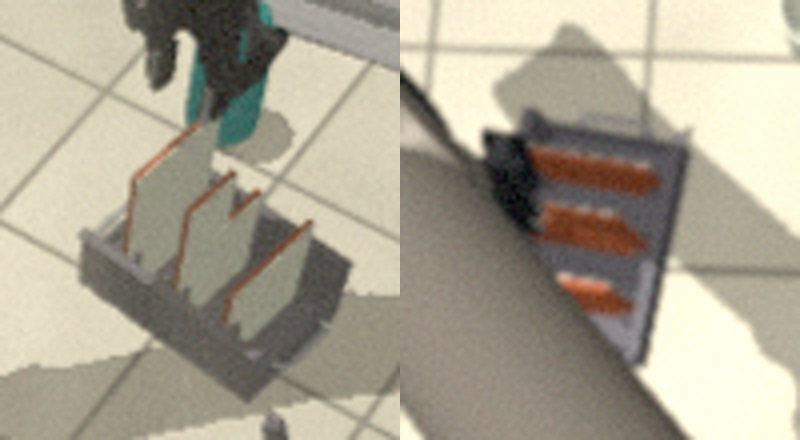

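The fingertips in the scene crop, at (155,85) and (212,118), straddle the tile's top edge line. I'll descend.

Scaled: 8.3 cm / 60 = 0.1383, 7.3 cm / 60 = 0.1217, 0.1 degrees / 360 = 0.0003.

apply_moves(
  commands=[
    [-0.0033, -0.0017, 0.025, 0.0003, 0.47],
    [-0.0033, -0.0017, 0.05, 0.0003, 0.47],
    [-0.0033, -0.0017, 0.075, 0.0003, 0.47],
    [-0.0033, -0.0017, 0.1, 0.0003, 0.47],
    [-0.0033, -0.0017, 0.1217, 0.0003, 0.47],
    [-0.0033, -0.0017, 0.1383, 0.0003, 0.47],
    [-0.0033, -0.0017, 0.1383, 0.0003, 0.47],
    [-0.0033, -0.0017, 0.1383, 0.0003, 0.47],
  ],
)

```text
clock: 3.97
tool_pos: [0.5294, 0.2574, 0.1183]
tool_rot: [0.758, 0.653, -0.0, -0.0]
force: [0.2, -0.4, -3.3]
gripper_width: 0.0401
grip_force: 0.0
```

```bash
python3 mv.py .531 .257 .120 -8.6
python3 - <<'E'
from h import *
from rig import optics
o=[]
for n,b in(("scene",(290,90,100,110)),("top",(145,150,100,110))):
    s=optics.snapshot(n);np.savez(n+"3.npz",**s);o.append(crop(s,*b,4))
cv2.imwrite("pics/e.png",np.hstack(o))
E
```

```text
t 3.97 pos [0.5294 0.2574 0.1183] yaw -8.52 zaxis [-0. -0. -1.] q [ 0.04  0.48 -0.73  1.79  0.38  1.01 -0.99] w 0.0401
[-0.02  0.16 -0.17] turn 0.08
```

View pics/e.png

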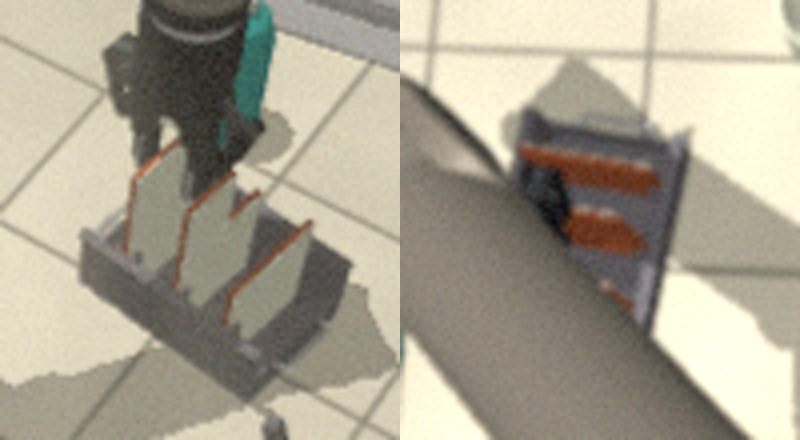

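The fingers are on either side of the whole tile, at crop (145,165) and (195,195). I'll nudge 1.5 mm and close.

Scaled: 0.15 cm / 60 = 0.0025.

apply_moves(
  commands=[
    [0, 0.0025, 0, 0, 0.4],
    [0, 0.0025, 0, 0, 0.2],
    [0, 0.0025, 0, 0, 0],
    [0, 0.0025, 0, 0, 0],
    [0, 0.0025, 0, 0, 0],
    [0, 0.0025, 0, 0, 0],
    [0, 0.0025, 0, 0, 0],
    [0, 0.0025, 0, 0, 0],
  ],
  grip_force=70,
)

```text
clock: 4.73
tool_pos: [0.531, 0.2574, 0.1189]
tool_rot: [0.758, 0.653, 0.0, 0.0]
force: [-2.4, -1.5, 4.1]
gripper_width: 0.0075
grip_force: 69.4
```

Scaled: -15 cm / 60 = -0.25, -1.2 cm / 60 = -0.02.

apply_moves(
  commands=[
    [0, 0, -0.0083, 0, 0],
    [0, 0, -0.02, 0, 0],
    [0, 0, -0.0367, 0, 0],
    [0, 0, -0.0567, 0, 0],
    [0, 0, -0.08, 0, 0],
    [0, 0, -0.1033, 0, 0],
    [0, 0, -0.1267, 0, 0],
    [0, 0, -0.15, 0, 0],
    [0, 0, -0.175, 0, 0],
    [0, 0, -0.2, 0, 0],
    [0, 0, -0.225, 0, 0],
    [0, 0, -0.25, 0, 0],
  ],
)

```text
clock: 5.73
tool_pos: [0.5309, 0.2573, 0.2704]
tool_rot: [0.758, 0.653, 0.001, 0.0]
force: [0.6, -0.5, -4.8]
gripper_width: 0.0074
grip_force: 68.1
```

Scaled: -2 cm / 60 = -0.0333, -1 cm / 60 = -0.0167.

apply_moves(
  commands=[
    [0, 0, -0.0167, 0, 0],
    [0, 0, -0.0333, 0, 0],
    [0, 0, -0.0333, 0, 0],
    [0, 0, -0.0333, 0, 0],
    [0, 0, -0.0333, 0, 0],
  ],
)

```text
clock: 6.15
tool_pos: [0.5305, 0.2568, 0.2875]
tool_rot: [0.758, 0.653, -0.001, -0.0]
force: [0.6, 0.4, -6.0]
gripper_width: 0.0073
grip_force: 68.3
```

```bash
python3 mv.py .545 .05 .285 -20
python3 - <<'E'
from h import *
from rig import optics
s=optics.snapshot("scene");np.savez("scene4.npz",**s)
cv2.imwrite("pics/f.png",crop(s,280,50,110,150,4))
E
```

```text
t 6.15 pos [0.5305 0.2568 0.2875] yaw -8.52 zaxis [-0.001 -0.001 -1.   ] q [ 0.09  0.33 -0.79  1.59  0.24  1.32 -0.88] w 0.0073
[-20.23   4.5    0.26] turn 11.48
```

View pics/f.png

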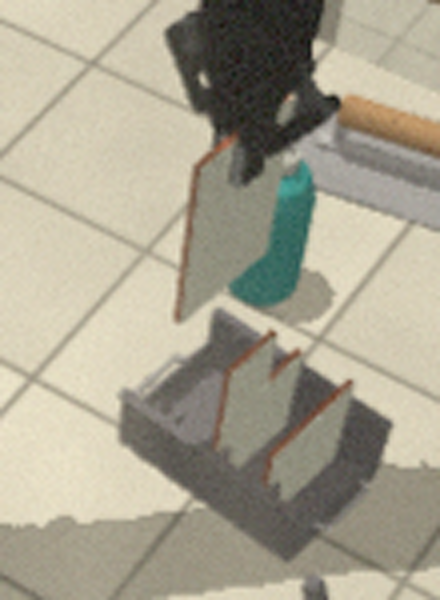

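The tile is lifted clear and upright, and both cut pieces are still in their slots. Next I'll carry it over to the camera.

```bash
python3 mv.py .51 .09 .2875 -30
```

```text
t 6.2 pos [0.5304 0.2566 0.2872] yaw -8.53 zaxis [-0.002 -0.001 -1.   ] q [ 0.09  0.33 -0.79  1.59  0.24  1.32 -0.88] w 0.0073
[-1.678e+01  4.500e-01 -1.000e-02] turn 21.47
```

Scaled: -16.8 cm / 60 = -0.28, -16.2 cm / 60 = -0.27, 21.5 degrees / 360 = 0.0597.

apply_moves(
  commands=[
    [-0.0133, 0, 0, 0, 0],
    [-0.0333, 0, 0, 0.0028, 0],
    [-0.0583, 0.0017, 0, 0.0083, 0],
    [-0.0833, 0.0033, 0, 0.0139, 0],
    [-0.1117, 0.0033, 0, 0.0194, 0],
    [-0.14, 0.005, 0, 0.0264, 0],
    [-0.1667, 0.005, 0, 0.0333, 0],
    [-0.195, 0.0067, 0, 0.0403, 0],
    [-0.2233, 0.0067, 0, 0.0472, 0],
    [-0.25, 0.0067, 0, 0.0542, 0],
    [-0.27, 0.0067, 0, 0.0583, 0],
    [-0.28, 0.0067, 0, 0.0597, 0],
  ],
)

```text
clock: 7.2
tool_pos: [0.5098, 0.0877, 0.2882]
tool_rot: [0.867, 0.498, -0.0, 0.001]
force: [0.6, -0.6, -5.0]
gripper_width: 0.0072
grip_force: 68.1
```

```bash
python3 mv.py .579 -.037 .236 -56
```

```text
t 7.2 pos [0.5098 0.0877 0.2882] yaw -30.29 zaxis [-0.    -0.001 -1.   ] q [ 0.35  0.16 -0.67  1.75  0.1   1.27 -0.88] w 0.0072
[-7.27 12.27  5.24] turn 25.71
```

Scaled: 12.3 cm / 60 = 0.205, 11.9 cm / 60 = 0.1983, 25.7 degrees / 360 = 0.0714.

apply_moves(
  commands=[
    [-0.0083, 0.0133, 0, 0.0042, 0],
    [-0.02, 0.0333, 0.005, 0.0111, 0],
    [-0.0333, 0.0567, 0.0133, 0.0194, 0],
    [-0.0483, 0.08, 0.0233, 0.0278, 0],
    [-0.0617, 0.1033, 0.0333, 0.0361, 0],
    [-0.075, 0.1267, 0.045, 0.0444, 0],
    [-0.0883, 0.15, 0.0567, 0.0528, 0],
    [-0.1, 0.17, 0.0683, 0.0597, 0],
    [-0.11, 0.1867, 0.0767, 0.0653, 0],
    [-0.1167, 0.1983, 0.0833, 0.0694, 0],
    [-0.1217, 0.205, 0.0867, 0.0714, 0],
    [-0.1217, 0.205, 0.0867, 0.0714, 0],
  ],
)

```text
clock: 8.2
tool_pos: [0.5801, -0.0354, 0.2356]
tool_rot: [0.956, 0.294, -0.0, -0.0]
force: [-0.5, -0.7, -5.3]
gripper_width: 0.0074
grip_force: 68.2
```

apply_moves(
  commands=[
    [0, 0, 0, 0, 0],
    [0, 0, 0, 0, 0],
    [0, 0, 0, 0, 0],
  ],
)

```text
clock: 8.45
tool_pos: [0.5799, -0.0333, 0.2369]
tool_rot: [0.955, 0.295, 0.0, 0.0]
force: [0.1, -0.1, -5.3]
gripper_width: 0.007
grip_force: 68.2
```

```bash
python3 mv.py .579 -.037 .236 -56
python3 - <<'E'
from h import *
from rig import optics
o=[]
for n,b in(("scene",(220,130,110,150)),("top",(255,100,90,150))):
    s=optics.snapshot(n);np.savez(n+"5.npz",**s)
    d=dict(s);im=s["img"].copy();d["img"]=im;o.append(crop(d,*b,4))
    # predicted tile corners in crop px
    a=np.radians(-56);ex=np.array([np.cos(a),np.sin(a),0]);ey=np.array([-np.sin(a),np.cos(a),0]);c=np.array([.579,-.037,.125])+.004*ex
    for y in(-.05,.05):
        for z in(0,.15):
            u,v=proj(s,c+y*ey+[0,0,z]);u=(u-b[0]+.4)*4;v=(v-b[1]+.4)*4;print(n,y,z,round(u),round(v))
            cv2.circle(o[-1],(round(u),round(v)),3,(0,255,0),1)
cv2.imwrite("pics/g.png",np.hstack(o))
E
```

```text
t 8.45 pos [ 0.5799 -0.0333  0.2369] yaw -55.63 zaxis [ 0.001  0.    -1.   ] q [ 0.41  0.3  -0.53  1.69  0.16  1.19 -1.13] w 0.007
[-0.28  0.25  0.09] turn 0.37
scene -0.05 0 213 315
scene -0.05 0.15 206 189
scene 0.05 0 359 317
scene 0.05 0.15 371 192
top -0.05 0 163 483
top -0.05 0.15 172 445
top 0.05 0 91 370
top 0.05 0.15 88 316
```

View pics/g.png

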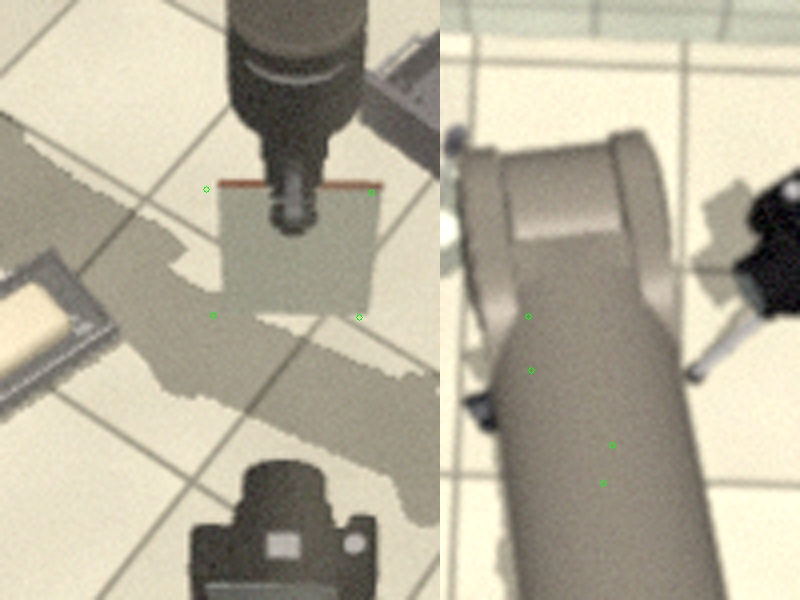

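The tile is upright and its glaze faces the lens. Its bottom corners, at (227,311) and (369,314) in the crop, sit about 7 mm to the right of the predicted positions, so I'll trim that.

Scaled: -0.7 cm / 60 = -0.0117, -0.5 cm / 60 = -0.0083, 0.4 degrees / 360 = 0.0011.

apply_moves(
  commands=[
    [-0.0033, 0.0017, 0, 0.0003, 0],
    [-0.0083, 0.0033, 0.0017, 0.0008, 0],
    [-0.0117, 0.0033, 0.0017, 0.0011, 0],
    [-0.0117, 0.0033, 0.0017, 0.0011, 0],
    [-0.0117, 0.0033, 0.0017, 0.0011, 0],
    [-0.0117, 0.0033, 0.0017, 0.0011, 0],
    [-0.0117, 0.0033, 0.0017, 0.0011, 0],
    [-0.0117, 0.0033, 0.0017, 0.0011, 0],
    [-0.0117, 0.0033, 0.0017, 0.0011, 0],
    [-0.0117, 0.0033, 0.0017, 0.0011, 0],
  ],
)

```text
clock: 9.38
tool_pos: [0.5753, -0.0399, 0.2353]
tool_rot: [0.957, 0.291, 0.0, 0.0]
force: [0.9, 0.9, -5.9]
gripper_width: 0.007
grip_force: 68.2
```

```bash
python3 mv.py
python3 - <<'E'
from h import *
from rig import optics
from scipy.optimize import least_squares
s=optics.snapshot("scene");b=(220,130,110,150);c=crop(s,*b,4)
f=s["img"].astype(float);red=np.clip(f[:,:,0]-f[:,:,2]-25,0,None)[170:182,265:325]
vv,uu=np.nonzero(red>5);print("red top edge cols",uu.min()+265,uu.max()+265,"rows",vv.min()+170,vv.max()+170)
a=np.radians(-56);ex=np.array([np.cos(a),np.sin(a),0]);ey=np.array([-np.sin(a),np.cos(a),0]);p=np.array([.579,-.037,.125])
for y in(-.05,.05):
  for x in(-.004,.004):print("pred top",np.round(proj(s,p+y*ey+x*ex+[0,0,.15]),1))
  u,v=proj(s,p+y*ey+.004*ex);cv2.circle(c,(round((u-b[0]+.4)*4),round((v-b[1]+.4)*4)),3,(0,255,0),1)
cv2.imwrite("pics/h.png",c)
E
```

```text
t 9.38 pos [ 0.5753 -0.0399  0.2353] yaw -56.12 zaxis [ 0. -0. -1.] q [ 0.42  0.3  -0.53  1.7   0.16  1.19 -1.13] w 0.007
red top edge cols 273 310 rows 176 177
pred top [271.2 174.2]
pred top [271.  176.9]
pred top [312.4 174.9]
pred top [312.4 177.6]
```

View pics/h.png

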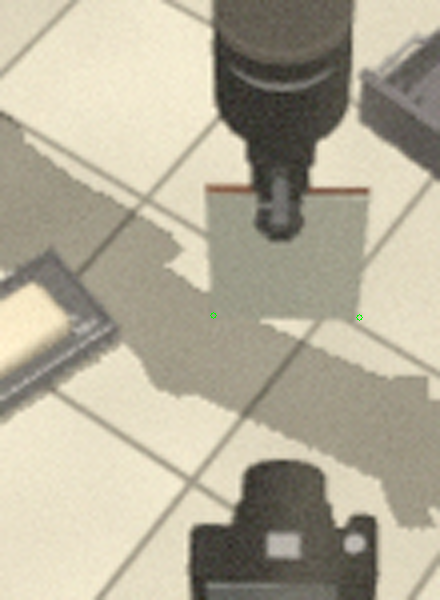

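The tile's corners now match the predicted ones: the bottom corners at (213,315) and (359,317) coincide, and it is centred on the lens. I'll let it settle, then hand in.

apply_moves(
  commands=[
    [0, 0, 0, 0, 0],
    [0, 0, 0, 0, 0],
    [0, 0, 0, 0, 0],
    [0, 0, 0, 0, 0],
    [0, 0, 0, 0, 0],
    [0, 0, 0, 0, 0],
  ],
)

```text
clock: 9.93
tool_pos: [0.5752, -0.0399, 0.2353]
tool_rot: [0.957, 0.291, -0.0, 0.0]
force: [0.5, -0.3, -5.6]
gripper_width: 0.0074
grip_force: 68.2
```

```bash
python3 mv.py; python3 -c "
from rig import env
print(env.hand_in())"
```

```text
t 9.93 pos [ 0.5752 -0.0399  0.2353] yaw -56.12 zaxis [-0. -0. -1.] q [ 0.42  0.3  -0.53  1.7   0.16  1.19 -1.13] w 0.0074
the job is handed in; nothing more can be done
None
```

I slid the whole tile straight up out of the rack and handed the job in at 9.9 s with it held still, upright and glaze to the lens, about 15 cm away and centred by the camera images; the cut pieces were still in their slots after the lift, and no verdict came back.

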